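Swing the test clamp open and set the terminal block in the tray

TASK

The white terminal block under the swing clamp has finished its test: turn the clamp's knob anticlockwise (seen from above) all the way to its end stop, so that the steel arm swings right off the block, and only then lift the block out and set it down upright in a free part of the grey tray next to the tested block, without dropping it. Leave the clamp at its stop, and do not disturb the tested block, the screwdriver, the bottle or the steel weight.

Things in the scene. Friction and masses are not known exactly. Their poses are not given: they have to be found in the camera images.
- clamp (a joint): the clamp's knob with its arm, rad: 0 = the anticlockwise end stop (arm swung clear), grows clockwise seen from above; at 2.4 the arm lies over the middle of the block. It starts between 2.15 and 2.65, and stays where it is left
- clamp_grip (a point): grip point on the knob's vertical axis, turning with it, 124.5 mm above the table. Black bar 42 mm long (this point's x), 14 mm thick (y), 32 mm high, its top 7 mm above the point, on a 42 mm disc whose top is 25 mm below the point. Under the disc a steel arm, 18 mm wide, 8 mm thick, top 31 mm below the point, points along +x to 110 mm from the axis
- fixture: test fixture bolted to the table: dark steel base 90 (x) by 230 (y) by 20 mm high, origin at its underside's centre. At y = +50 mm the block stands on the base between two steel strips 60 mm long (x), 28 mm apart, tops 32 mm above the table. At y = -50 mm a steel post of 32 mm diameter carries the swing clamp, its arm's underside 85 mm above the table
- block: the terminal block to take out: white plastic, 50 mm long (x), 24 mm thick (y), 58 mm tall (z), about 0.12 kg, row of five dark slots with brass contacts on top; origin at the centre of its underside. It stands in the fixture with its x along the fixture's x, 46 mm of it clear above the strips, its top 78 mm above the table, 1.5 mm under the clamp's rubber foot
- tray: grey open tray, fixed to the table, outside 100 mm (x) by 250 mm (y) by 25 mm high, walls and floor 5 mm thick; origin at the centre of its underside; no compartments
- tested: an already tested block, the same shape as the block, standing loose in the tray up to 60 mm either side of its middle along the tray's y, so that more room is free on one side; origin at the centre of its underside
- driver: screwdriver lying in the middle of the bench between the fixture and the tray, pointing away from the robot, origin at its middle on the table
- cleaner: white bottle, 48 mm diameter, 130 mm tall, standing at the back of the middle; origin at the centre of its underside
- weight: steel calibration weight with a neck, 44 mm diameter, 54 mm tall; origin at the centre of its underside

How it is judged:
By the outcome, as a careful person would: the job done as asked, in the order asked, and still so for the second after the job is handed in, with the robot touching nothing.
It also fails if it takes over 72 s, if anything falls off the work surface, if the arm or the gripper's body presses on something with over 40 N, if the wrist force passes 120 N, or if a joint passes its speed limit or range.

ROBOT

A 7-joint arm with a two-finger parallel gripper is mounted at the origin on the work surface. World frame = base frame: x ahead of the robot, y to its left, z up, the work surface at z = 0. Lengths are in m, angles in rad, forces in N, time in s.
With the tool pointing down it reaches from about 0.375 to 0.925 m from the base axis. Payload 3.1 kg.
Tool frame: the origin (TCP) lies on the centre line of the jaws, within the pads' length; the fingertips stand 22 mm ahead of it and the grasp point (between the pads) lies 3 mm ahead of it; z points along the fingers, y is the direction in which the jaws open and shut (so a half turn about z gives the same grasp; the last joint's range is limited). The gripper opens to 85 mm and grips with 20 to 120 N. Pads are 22 mm wide; open, the fingers measure 114 mm over their backs; the gripper's body (76 mm by 85 mm) begins 54 mm behind the grasp point. The pads swing forward as they close: fully open they stand 13 mm farther back than shut.
Start: joints at [1.223, 0.383, 0.044, 1.598, -0.018, 1.161, -0.05], TCP at [0.161, -0.63, 0.253] pointing down, gripper open.
Joint ranges: [-2.61, 2.61], [-0.41, 2.15], [-1.48, 1.57], [0, 2.5], [-1.57, 4.71], [0.05, 1.97], [-2.85, 2.85]. Speed limits (rad/s): [2.79, 2.79, 3.14, 3.14, 3.14, 3.14, 3.14].

INTERFACE

Orientations are given as a unit quaternion [w, x, y, z].
In Python, from station import ctrl gives the robot as it stands. The module is installed in compiled form; this text tells all that it offers.
- The arm moves only by the tool drive_tool, never from a script. Its argument "motion" is a list that holds one entry, the list of rows, each a list of 7 numbers: the shift along the world's x, y, z in m, then the turn, a rotation vector about the world's x, y, z in rad, then the opening, from 0 (shut) to 1 (fully open). In form: [[[dx, dy, dz, ax, ay, az, claw], ...]]. A call has 1 to 12 rows; each row is the pose to reach, as a shift and turn from the pose commanded when the call began; what a row does not reach only later rows make up. A row lasts 1/10 s, in which the tool goes at most 50 mm and 8.59 degrees, less where a joint would pass 70% of its speed; a pose out of reach is approached as far as the arm can. A call with a gripper value outside its range is refused whole. The fingers move at their own pace and stop on an object; "grip_force" is the grip in N (left out, the last holds). Time passes only in rows, so rows that repeat a pose let the fingers close. It gives the time, the measured TCP pose, the force and the opening at its end, in the units of the state.
- ctrl.state(): the state, without advancing time (a new reading comes with each control period).
- ctrl.read_camera(name): name is "side" or "top" or "wrist"; returns (picture, depth): 420x560x3 uint8, red, green, blue; 420x560 float32, m along the optical axis (not along the pixel's ray), 0 where there is no reading.
- ctrl.camera_params(name): a dict with "vfov" (degrees; the focal length in pixels is half the picture's height over the tangent of half this angle, whatever the lens; pixels are square), "cx", "cy" (the principal point, pixels), "cam_to_world" (4x4, takes a point from camera to world coordinates); the wrist camera has in their place "mount" (4x4, takes a point from camera to tool coordinates, whose origin is the TCP and whose axes are the flange's). Camera axes: x right, y down, z forward; pixel columns grow to the right and rows downward; lengths in m; the calibration is good to about 2 mm. A picture is of the moment at which its call begins: read the wrist's pose just before it. camera_params takes no time and is no camera call.
- ctrl.job_done(): hands the job in, once; it reports no verdict.
The state is a dict: "clock": time; "joint_positions": joint angles; "joint_velocities": joint speeds; "effort": joint torques, N m; "ee_pos": TCP position; "ee_rot": TCP orientation; "force": force on the tool from outside, world axes, zero at the start; "wrist_torque": the same for the moment, N m; "finger_gap": finger opening in m.
Only numpy, scipy, OpenCV 4.12 (cv2) and the standard library are available. Lean on these libraries where they do the work, as an engineer would, in place of code of your own. Each camera call takes 0.05 s, during which the arm holds its last target. There are 200 camera calls.

## Working session

There is one attempt and no reset: what is moved stays moved. The work goes in short steps, Python scripts to look and compute and a tool call to move; the robot and the scene stay as the last step left them, time stands still between calls to the robot, and variables do not carry over. Pictures are saved under pics/ and viewed, about 8 in all and at most 12, crops included, and the job is handed in when it is done.

Besides the shell and the picture viewer there is one more tool, called after "Request:" as a command line: name --argument value ..., lists and objects as JSON in quotes. drive_tool: Moves the arm, as the interface text tells. Its arguments: {"type":"object","properties":{"motion":{"type":"array","items":{"type":"array","items":{"type":"array","items":{"type":"number"}}}},"grip_force":{"type":"number"}},"required":["motion"]}

```bash
mkdir -p pics
cat > h.py <<'E'
import numpy as np, cv2
from station import ctrl
from scipy.spatial.transform import Rotation as R
def cam(n):
    s=ctrl.state(); im,d=ctrl.read_camera(n); p=ctrl.camera_params(n)
    if 'cam_to_world' in p: T=np.array(p['cam_to_world'])
    else:
        q=s['ee_rot']; W=np.eye(4); W[:3,:3]=R.from_quat([q[1],q[2],q[3],q[0]]).as_matrix(); W[:3,3]=s['ee_pos']; T=W@np.array(p['mount'])
    f=im.shape[0]/2/np.tan(np.radians(p['vfov'])/2)
    v,u=np.mgrid[:im.shape[0],:im.shape[1]]
    P=np.stack([(u-p['cx'])/f*d,(v-p['cy'])/f*d,d],-1)@T[:3,:3].T+T[:3,3]
    P[d<=0]=np.nan
    return im,d,P,T,f,p
def save(im,n,s=1.4): cv2.imwrite('pics/'+n,cv2.resize(im[...,::-1],None,fx=s,fy=s))
E
python3 - <<'E'
from h import *
print(ctrl.state())
for n in ('top','side'):
    im,d,P,T,f,p=cam(n); save(im,n+'1.png'); np.savez(n+'1.npz',im=im,P=P); print(n,T.round(3).tolist(),f,p)
E
```

```text
{'clock': 0.0, 'joint_positions': array([ 1.22321638,  0.38385934,  0.04384306,  1.59960545, -0.01792718,
        1.16118053, -0.0498636 ]), 'joint_velocities': array([-1.84357984e-03, -6.85256017e-05, -7.28733324e-04, -1.69498589e-03,
        5.60443116e-04,  5.82078371e-04, -6.22296125e-04]), 'effort': array([-2.79164415e-04, -4.33457208e+01,  1.02448884e+00, -2.49510294e+01,
        1.05445267e-02,  1.13954357e-02, -5.43536117e-06]), 'ee_pos': array([ 0.16045084, -0.62896102,  0.25185691]), 'ee_rot': array([-1.31061734e-03,  9.92204500e-01,  1.24613249e-01, -2.26297635e-04]), 'force': array([-0.36692402, -0.71825858,  0.1899512 ]), 'wrist_torque': array([ 0.01218758, -0.02406201,  0.02932002]), 'finger_gap': 0.085121368989209}
top [[-0.079, -0.975, 0.209, 0.447], [-0.997, 0.077, -0.014, -0.012], [-0.002, -0.209, -0.978, 0.987], [0.0, 0.0, 0.0, 1.0]] 415.47049049211387 {'vfov': 53.628728395147746, 'cx': 278.9274918593139, 'cy': 213.7114232734848, 'cam_to_world': array([[-0.07858936, -0.97475747,  0.2089775 ,  0.44715728],
       [-0.9969049 ,  0.07728076, -0.01443275, -0.01157886],
       [-0.00208151, -0.20946496, -0.97781394,  0.98697198],
       [ 0.        ,  0.        ,  0.        ,  1.        ]])}
side [[0.702, -0.493, 0.514, 0.165], [-0.712, -0.506, 0.487, -0.448], [0.02, -0.708, -0.706, 0.728], [0.0, 0.0, 0.0, 1.0]] 483.3930493646741 {'vfov': 46.9630566042991, 'cx': 285.0076135344359, 'cy': 216.48231855040132, 'cam_to_world': array([[ 0.7023028 , -0.49284631,  0.51368598,  0.16469083],
       [-0.71159691, -0.5063133 ,  0.48711055, -0.4481816 ],
       [ 0.02001541, -0.70763646, -0.70629316,  0.72755113],
       [ 0.        ,  0.        ,  0.        ,  1.        ]])}
```

View pics/top1.png

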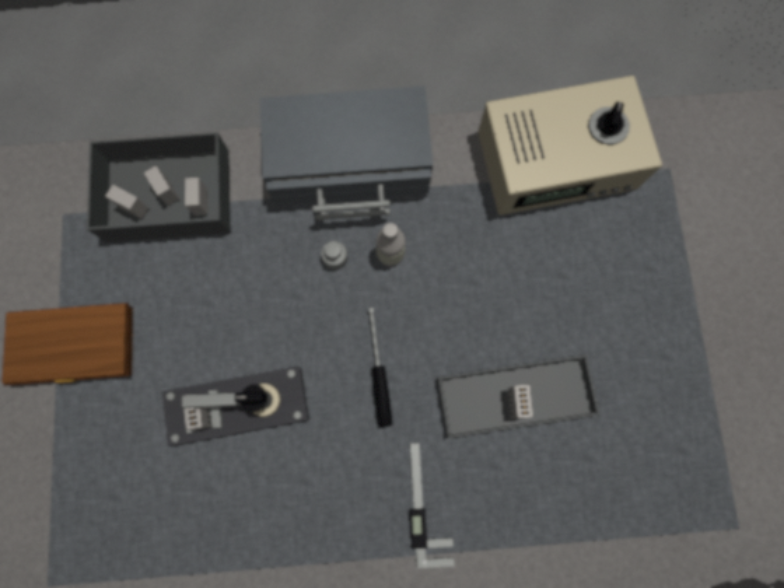

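View pics/side1.png

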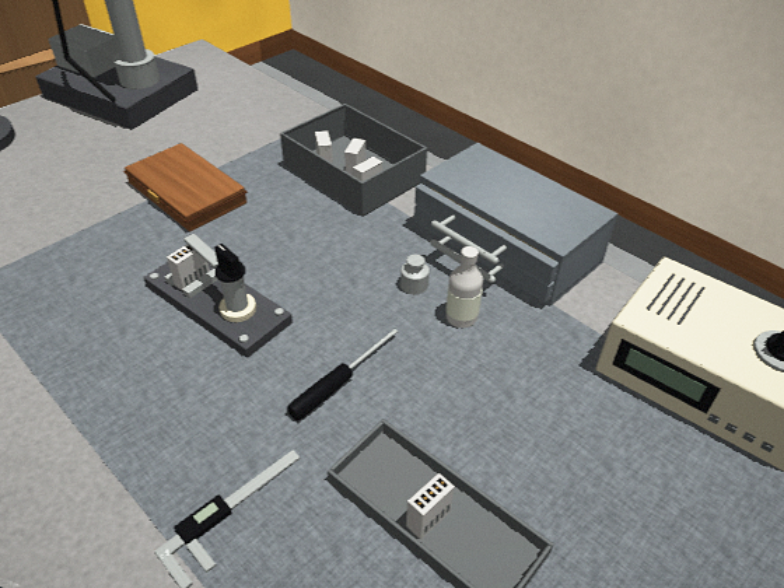

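Top view: the fixture is at about (234,406), with the arm running left from the post over the block. The tray is at (516,398), with the tested block at (523,400). The screwdriver lies at (380,370), the bottle at (389,243) and the weight at (333,254). Next I fit these in the point clouds.

Run:
```python
from h import *
A=[np.load(n+'1.npz') for n in ('top','side')]
P=np.concatenate([a['P'].reshape(-1,3) for a in A]); src=np.concatenate([np.full(a['P'][...,0].size,i) for i,a in enumerate(A)])
ok=np.isfinite(P).all(1); P=P[ok]; src=src[ok]
c0=A[0]['P']
for n,(u,v) in dict(fix=(234,406),tray=(550,390),tested=(523,400),drv=(380,370),bottle=(389,243),weight=(333,254),knob=(255,398)).items(): print(n,c0[int(v/1.4),int(u/1.4)].round(3))
def rect(name,cx,cy,r,z0,z1):
    for s in (0,1):
        m=(src==s)&(abs(P[:,0]-cx)<r[0])&(abs(P[:,1]-cy)<r[1])&(P[:,2]>z0)&(P[:,2]<z1)
        q=P[m]
        if len(q)<10: print(name,s,len(q)); continue
        (x,y),(w,h),a=cv2.minAreaRect((q[:,:2]*1000).astype(np.float32)); print(name,s,len(q),'c',round(x,1),round(y,1),'wh',round(w,1),round(h,1),'a',round(a,1),'z',np.median(q[:,2]).round(4))
f=c0[int(406/1.4),int(234/1.4)]; t=c0[int(390/1.4),int(550/1.4)]; b=c0[int(400/1.4),int(523/1.4)]
rect('base',f[0],f[1],(.09,.16),.012,.028)
rect('base+',f[0],f[1],(.09,.16),.012,.2)
rect('blocktop',f[0],f[1],(.09,.16),.072,.081)
rect('arm',f[0],f[1],(.09,.16),.088,.097)
rect('knob',f[0],f[1],(.09,.16),.104,.14)
rect('bar',f[0],f[1],(.09,.16),.125,.14)
rect('tray+',b[0],b[1],(.09,.2),.018,.03)
rect('tray+',b[0],b[1],(.09,.2),.018,.1)
rect('tested',b[0],b[1],(.09,.2),.05,.075)
```

```text
fix [0.496 0.245 0.017]
tray [ 0.483 -0.278  0.004]
tested [ 0.469 -0.218  0.064]
drv [0.536 0.002 0.027]
bottle [ 0.73  -0.028  0.098]
weight [0.732 0.066 0.056]
knob [0.5   0.184 0.13 ]
base 0 2720 c 497.8 244.6 wh 90.1 230.5 a 6.0 z 0.0204
base 1 2203 c 496.5 242.7 wh 91.6 233.1 a 6.2 z 0.0198
base+ 0 4003 c 497.8 244.6 wh 90.1 230.5 a 6.0 z 0.0215
base+ 1 4167 c 496.5 242.7 wh 91.6 233.1 a 6.2 z 0.0239
blocktop 0 179 c 481.8 292.9 wh 32.5 24.9 a 4.3 z 0.0781
blocktop 1 231 c 490.5 240.7 wh 37.4 130.9 a 8.2 z 0.0773
arm 0 326 c 507.5 239.1 wh 128.4 32.8 a 83.4 z 0.0938
arm 1 269 c 509.0 237.1 wh 129.5 41.6 a 81.9 z 0.0933
knob 0 167 c 502.5 194.4 wh 41.5 13.7 a 87.2 z 0.1312
knob 1 261 c 501.3 192.6 wh 43.6 14.1 a 88.9 z 0.1253
bar 0 144 c 502.9 194.5 wh 41.2 12.3 a 85.7 z 0.1315
bar 1 133 c 501.4 193.1 wh 42.5 13.8 a 88.1 z 0.1304
tray+ 0 754 c 476.9 -219.7 wh 100.0 250.9 a 4.0 z 0.0252
tray+ 1 1649 c 475.2 -220.6 wh 102.4 250.2 a 3.7 z 0.0238
tray+ 0 1076 c 476.9 -219.7 wh 100.0 250.9 a 4.0 z 0.0263
tray+ 1 2428 c 475.2 -220.6 wh 102.4 250.2 a 3.7 z 0.0249
tested 0 280 c 466.9 -217.6 wh 24.1 49.0 a 89.3 z 0.0635
tested 1 583 c 465.2 -219.7 wh 24.7 50.9 a 89.3 z 0.0625
```

Fixture centre is about (0.497, 0.2435), yaw 6°. That puts the knob axis at (0.502, 0.194) with the bar at about 87.5°, and the block at (0.492, 0.293). The tray is at (0.476, −0.220), yaw 4°, and the tested block stands near its middle. Now I move towards the knob.

Request:
drive_tool --motion '[[[0.04,0.04,0.01,0,0,0.1,1],[0.08,0.08,0.02,0,0,0.2,1],[0.11,0.11,0.03,0,0,0.3,1],[0.14,0.14,0.04,0,0,0.4,1],[0.17,0.17,0.05,0,0,0.5,1],[0.2,0.2,0.05,0,0,0.6,1],[0.23,0.24,0.05,0,0,0.7,1],[0.26,0.28,0.05,0,0,0.7,1],[0.29,0.32,0.05,0,0,0.7,1],[0.3,0.36,0.05,0,0,0.7,1],[0.31,0.4,0.05,0,0,0.7,1],[0.32,0.44,0.05,0,0,0.7,1]]]'

```text
clock: 1.3
ee_pos: [0.4806, -0.1879, 0.3027]
ee_rot: [-0.0, 0.889, 0.457, -0.0]
force: [0.4, 0.1, -0.6]
finger_gap: 0.0853
```

Request:
drive_tool --motion '[[[0.005,0.04,0,0,0,0.1,1],[0.01,0.08,0,0,0,0.2,1],[0.015,0.12,0,0,0,0.3,1],[0.02,0.16,0,0,0,0.4,1],[0.02,0.2,0,0,0,0.5,1],[0.02,0.24,0,0,0,0.578,1],[0.02,0.28,0,0,0,0.578,1],[0.02,0.32,0,0,0,0.578,1],[0.02,0.36,0,0,0,0.578,1],[0.02,0.383,0,0,0,0.578,1],[0.02,0.383,0,0,0,0.578,1],[0.02,0.383,0,0,0,0.578,1]]]'

```text
clock: 2.5
ee_pos: [0.5003, 0.193, 0.3027]
ee_rot: [-0.0, 0.722, 0.692, -0.001]
force: [0.3, -0.1, 0.7]
finger_gap: 0.0855
```

Run:
```python
from h import *
s=ctrl.state(); print(s['clock'],s['ee_pos'],s['ee_rot'],s['joint_positions'].round(3))
im,d,P,T,f,p=cam('wrist'); save(im,'w1.png')
q=s['ee_rot']; print(R.from_quat([q[1],q[2],q[3],q[0]]).as_matrix().round(3))
for n,(z0,z1) in dict(bar=(.126,.137),arm=(.088,.098),blk=(.074,.082),base=(.015,.025)).items():
    m=np.isfinite(P).all(-1)&(P[...,2]>z0)&(P[...,2]<z1)
    m=m&(abs(P[...,0]-.5)<.1)&(abs(P[...,1]-.23)<.17)
    if m.sum()>20: print(n,m.sum(),cv2.minAreaRect((P[m][:,:2]*1000).astype(np.float32)),np.median(P[m][:,2]))
```

```text
2.5 [0.50029911 0.19302829 0.30271245] [-3.26991160e-05  7.21692689e-01  6.92213227e-01 -7.13829650e-04] [ 0.222  0.195 -0.743  1.784  0.141  1.218 -0.602]
[[ 0.042  0.999 -0.001]
 [ 0.999 -0.042 -0.001]
 [-0.001 -0.001 -1.   ]]
bar 674 ((499.71160888671875, 194.87258911132812), (40.94280242919922, 13.825545310974121), 87.99171447753906) 0.1314684760873529
arm 1805 ((496.7737731933594, 241.74185180664062), (38.491920471191406, 124.36669158935547), 3.782172441482544) 0.09375333593910185
blk 853 ((487.329345703125, 293.53857421875), (49.91773223876953, 24.0844669342041), 5.878307342529297) 0.07836634747170435
base 9286 ((494.2464599609375, 244.23374938964844), (90.17618560791016, 230.1820526123047), 6.020435333251953) 0.020343342557584132
```

View pics/w1.png

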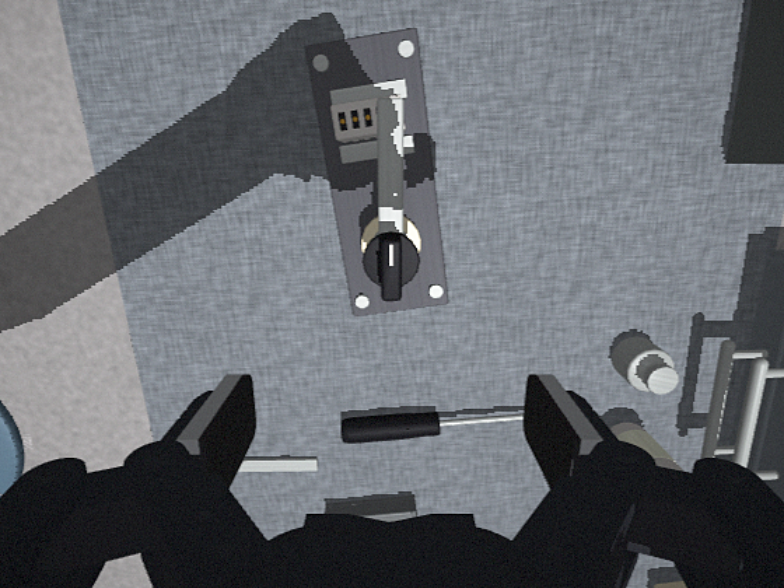

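The wrist view shows the knob bar at (391,265), at about 88°. It lies centred between the jaws and parallel to them. I'll go lower and measure once more.

Request:
drive_tool --motion '[[[0,0.001,-0.04,0,0,0,1],[0,0.001,-0.08,0,0,0,1],[0,0.001,-0.09,0,0,0,1],[0,0.001,-0.09,0,0,0,1],[0,0.001,-0.09,0,0,0,1]]]'

```text
clock: 3.05
ee_pos: [0.5019, 0.1938, 0.2147]
ee_rot: [0.001, 0.723, 0.691, 0.001]
force: [0.4, -0.6, 0.1]
finger_gap: 0.0853
```

Run:
```python
from h import *
s=ctrl.state(); print(s['clock'],s['ee_pos'],s['joint_positions'].round(3))
im,d,P,T,f,p=cam('wrist'); save(im,'w2.png')
for n,(z0,z1) in dict(bar=(.126,.137),blk=(.074,.082),base=(.015,.025)).items():
    m=np.isfinite(P).all(-1)&(P[...,2]>z0)&(P[...,2]<z1)
    m=m&(abs(P[...,0]-.5)<.06)&(abs(P[...,1]-.23)<.17)
    if m.sum()>20: print(n,m.sum(),cv2.minAreaRect((P[m][:,:2]*1000).astype(np.float32)),np.median(P[m][:,2]))
```

```text
3.05 [0.50193765 0.19378147 0.21469921] [ 0.187  0.292 -0.724  1.878  0.222  1.05  -0.671]
bar 1240 ((499.8316345214844, 194.83013916015625), (41.559303283691406, 13.52508544921875), 87.77085876464844) 0.13154009353054463
blk 1531 ((487.54803466796875, 293.54150390625), (50.107688903808594, 24.105588912963867), 6.16088342666626) 0.07844696106559851
base 14134 ((494.5657043457031, 244.1475067138672), (90.23992919921875, 229.82540893554688), 6.026610374450684) 0.020344961041264875
```

Request:
drive_tool --motion '[[[-0.001,0.001,-0.03,0,0,0,1],[-0.001,0.001,-0.055,0,0,0,1],[-0.001,0.001,-0.075,0,0,0,1],[-0.001,0.001,-0.087,0,0,0,1],[-0.001,0.001,-0.087,0,0,0,1],[-0.001,0.001,-0.087,0,0,0,1]]]'

```text
clock: 3.7
ee_pos: [0.5009, 0.1957, 0.1277]
ee_rot: [0.0, 0.722, 0.692, 0.001]
force: [-0.1, 0.1, -0.3]
finger_gap: 0.0853
```

Request:
drive_tool --motion '[[[0,0,0,0,0,0,0],[0,0,0,0,0,0,0],[0,0,0,0,0,0,0],[0,0,0,0,0,0,0],[0,0,0,0,0,0,0],[0,0,0,0,0,0,0],[0,0,0,0,0,0,0],[0,0,0,0,0,0,0],[0,0,0,0,0,0,0],[0,0,0,0,0,0,0]]]' --grip_force 40

```text
clock: 4.7
ee_pos: [0.5012, 0.1951, 0.1268]
ee_rot: [0.001, 0.722, 0.692, 0.001]
force: [4.9, 0.3, -0.7]
finger_gap: 0.0132
```

```bash
python3 -c "
from h import *
s=ctrl.state(); print(s['clock'],s['ee_pos'],s['force'],s['wrist_torque'],s['finger_gap'],s['joint_positions'].round(3))"
```

```text
4.7 [0.5012335  0.19510734 0.12679622] [ 4.85032631  0.32666413 -0.70917528] [-0.06563006 -0.95200725  0.0680599 ] 0.01323667431038304 [ 0.131  0.412 -0.677  1.946  0.33   0.891 -0.758]
```

Gripped: gap 13 mm, side force 5 N. I start the anticlockwise turn.

Request:
drive_tool --motion '[[[0.0005,0,0,0,0,0.08,0],[0.0005,0,0,0,0,0.16,0],[0.0005,0,0,0,0,0.24,0],[0.0005,0,0,0,0,0.32,0],[0.0005,0,0,0,0,0.4,0],[0.0005,0,0,0,0,0.5,0],[0.0005,0,0,0,0,0.6,0],[0.0005,0,0,0,0,0.6,0]]]'

```text
clock: 5.5
ee_pos: [0.5015, 0.1952, 0.1268]
ee_rot: [0.001, 0.486, 0.874, 0.001]
force: [4.3, -0.2, 0.7]
finger_gap: 0.0132
```

```bash
cat > st.py <<'E'
from h import *
s=ctrl.state(); q=s['ee_rot']; M=R.from_quat([q[1],q[2],q[3],q[0]]).as_matrix()
a=np.degrees(np.arctan2(M[1,0],M[0,0])); print(s['clock'],s['ee_pos'].round(4),'F',s['force'].round(1),'M',s['wrist_torque'].round(2),s['finger_gap'],s['joint_positions'].round(3),'toolx deg',a,'tilt',M[:,2].round(3))
E
python3 st.py
```

```text
5.5 [0.5015 0.1952 0.1268] F [ 4.3 -0.2  0.7] M [-0.12 -0.95  0.01] 0.013177061983046749 [ 0.228  0.45  -0.798  1.941  0.405  0.914 -0.216] toolx deg 121.88919805545049 tilt [ 0.002  0.001 -1.   ]
```

Request:
drive_tool --motion '[[[0.0005,0,0,0,0,0.1,0],[0.0005,0,0,0,0,0.2,0],[0.0005,0,0,0,0,0.3,0],[0.0005,0,0,0,0,0.4,0],[0.0005,0,0,0,0,0.5,0],[0.0005,0,0,0,0,0.6,0],[0.0005,0,0,0,0,0.7,0],[0.0005,0,0,0,0,0.8,0],[0.0005,0,0,0,0,0.9,0],[0.0005,0,0,0,0,1.0,0],[0.0005,0,0,0,0,1.0,0]]]'

```text
clock: 6.6
ee_pos: [0.5017, 0.1955, 0.1268]
ee_rot: [0.001, 0.008, 1.0, 0.001]
force: [5.7, 1.2, 1.9]
finger_gap: 0.0135
```

```bash
python3 st.py
```

```text
6.6 [0.5017 0.1955 0.1268] F [5.7 1.2 1.9] M [-0.01 -0.94  0.04] 0.01346350522773552 [ 0.381  0.539 -1.004  1.934  0.553  0.971  0.67 ] toolx deg 179.10938577675947 tilt [ 0.002  0.001 -1.   ]
```

Request:
drive_tool --motion '[[[0,0,0,0,0,0.1,0],[0,0,0,0,0,0.2,0],[0,0,0,0,0,0.3,0],[0,0,0,0,0,0.4,0],[0,0,0,0,0,0.5,0],[0,0,0,0,0,0.6,0],[0,0,0,0,0,0.7,0],[0,0,0,0,0,0.8,0],[0,0,0,0,0,0.86,0],[0,0,0,0,0,0.86,0]]]'

```text
clock: 7.6
ee_pos: [0.5016, 0.1959, 0.1268]
ee_rot: [0.001, -0.409, 0.912, 0.0]
force: [5.5, 1.8, 1.1]
finger_gap: 0.0136
```

```bash
python3 st.py
```

```text
7.6 [0.5016 0.1959 0.1268] F [5.5 1.8 1.1] M [ 0.22 -1.03  0.08] 0.013579062239675036 [ 0.491  0.649 -1.174  1.931  0.699  1.046  1.421] toolx deg -131.6538455945602 tilt [ 0.002  0.001 -1.   ]
```

Request:
drive_tool --motion '[[[0,0,0,0,0,0.02,0],[0,0,0,0,0,0.04,0],[0,0,0,0,0,0.06,0],[0,0,0,0,0,0.08,0],[0,0,0,0,0,0.1,0],[0,0,0,0,0,0.1,0]]]'

```text
clock: 8.2
ee_pos: [0.5015, 0.1959, 0.1268]
ee_rot: [0.001, -0.453, 0.891, 0.0]
force: [5.3, 2.5, 1.2]
finger_gap: 0.013
```

```bash
python3 st.py
```

```text
8.2 [0.5015 0.1959 0.1268] F [5.3 2.5 1.2] M [ 0.24 -0.97 -0.37] 0.013042137062081818 [ 0.501  0.662 -1.192  1.93   0.716  1.056  1.506] toolx deg -126.09506636926191 tilt [ 0.002  0.002 -1.   ]
```

At 233.9° the moment has started to rise, so I push a little further to confirm this is the stop.

Request:
drive_tool --motion '[[[0,0,0,0,0,0.02,0],[0,0,0,0,0,0.04,0],[0,0,0,0,0,0.06,0],[0,0,0,0,0,0.06,0],[0,0,0,0,0,0.06,0]]]'

```text
clock: 8.7
ee_pos: [0.5013, 0.1956, 0.1269]
ee_rot: [0.001, -0.481, 0.877, 0.0]
force: [4.0, 0.7, 4.8]
finger_gap: 0.0131
```

```bash
python3 st.py
```

```text
8.7 [0.5013 0.1956 0.1269] F [4.  0.7 4.8] M [ 0.26 -0.68 -1.25] 0.013082813118434023 [ 0.508  0.671 -1.204  1.93   0.726  1.064  1.561] toolx deg -122.5573090239579 tilt [ 0.001  0.001 -1.   ]
```

The moment rose to 1.25 N m, so the stop is reached. I release, rise and check.

Request:
drive_tool --motion '[[[0,0,0,0,0,0,1],[0,0,0,0,0,0,1],[0,0,0,0,0,0,1],[0,0,0,0,0,0,1],[0,0,0,0,0,0,1],[0,0,0.02,0,0,0,1],[0,0,0.05,0,0,0,1],[0,0,0.09,0,0,0,1],[0,0,0.13,0,0,0,1],[0,0,0.15,0,0,0,1],[0,0,0.15,0,0,0,1]]]'

```text
clock: 9.8
ee_pos: [0.5023, 0.1969, 0.2805]
ee_rot: [0.004, -0.482, 0.876, -0.001]
force: [0.6, -0.0, -0.6]
finger_gap: 0.0856
```

```bash
python3 st.py
python3 - <<'E'
from h import *
for n in ('wrist','side'):
  im,d,P,T,f,p=cam(n); save(im,n+'3.png')
  for n,(z0,z1) in dict(bar=(.127,.134),arm=(.091,.0955),blk=(.074,.0815),base=(.015,.025)).items():
    m=np.isfinite(P).all(-1)&(P[...,2]>z0)&(P[...,2]<z1)
    m=m&(abs(P[...,0]-.48)<.09)&((abs(P[...,1]-.293)<.03) if n=='blk' else (abs(P[...,1]-.22)<.14))
    if m.sum()>20: print(n,m.sum(),cv2.minAreaRect((P[m][:,:2]*1000).astype(np.float32)),np.median(P[m][:,2]))
a,b=cv2.imread('pics/wrist3.png'),cv2.imread('pics/side3.png')
cv2.imwrite('pics/both3.png',cv2.resize(np.hstack([a,b]),None,fx=.5,fy=.5))
E
```

```text
9.8 [0.5023 0.1969 0.2805] F [ 0.6 -0.  -0.6] M [ 0.02 -0.03  0.01] 0.08559575671509013 [ 0.663  0.509 -1.405  1.795  0.527  1.289  1.703] toolx deg -122.33755472363086 tilt [ 0.007  0.002 -1.   ]
bar 759 ((500.4122619628906, 194.12945556640625), (42.276336669921875, 13.93892765045166), 53.449642181396484) 0.1314292342862441
arm 2025 ((462.3524475097656, 142.64573669433594), (91.77067565917969, 18.465028762817383), 53.8945426940918) 0.09370552853726855
blk 997 ((488.20794677734375, 293.068359375), (50.160972595214844, 24.613779067993164), 5.95845890045166) 0.07823819113988384
base 8053 ((495.1828308105469, 244.06216430664062), (90.06370544433594, 230.43443298339844), 6.011215686798096) 0.020247478039071454
bar 116 ((501.2092590332031, 192.7681121826172), (44.440818786621094, 13.23464298248291), 54.54927444458008) 0.13089752932827114
arm 346 ((470.166015625, 154.48757934570312), (119.8023910522461, 26.312219619750977), 53.98733901977539) 0.09313193575578099
blk 215 ((489.9422607421875, 291.72186279296875), (50.718788146972656, 26.7927188873291), 6.52308988571167) 0.07751052854869112
base 1912 ((496.5004577636719, 242.70916748046875), (91.19383239746094, 232.0341796875), 5.950549602508545) 0.019668389889302695
```

View pics/both3.png

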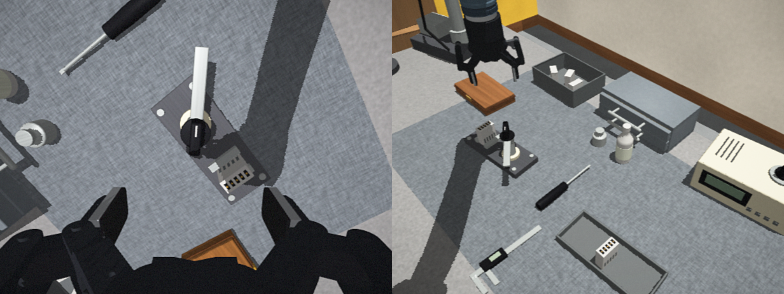

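The arm now points at 233.9° (stop expected at 233.5°), clear of the block and away to the other side. Wrist view: block at (236,172). Next I move above the block at yaw 186° with the jaws partly open.

Request:
drive_tool --motion '[[[-0.002,0.02,0,0,0,-0.1,0.6],[-0.004,0.04,0,0,0,-0.2,0.6],[-0.006,0.06,0,0,0,-0.3,0.6],[-0.008,0.08,0,0,0,-0.4,0.6],[-0.012,0.097,0,0,0,-0.5,0.6],[-0.012,0.097,0,0,0,-0.6,0.6],[-0.012,0.097,0,0,0,-0.7,0.6],[-0.012,0.097,0,0,0,-0.8,0.6],[-0.012,0.097,0,0,0,-0.9,0.6],[-0.012,0.097,-0.04,0,0,-0.9,0.6],[-0.012,0.097,-0.08,0,0,-0.9,0.6],[-0.012,0.097,-0.08,0,0,-0.9,0.6]]]'

```text
clock: 11.1
ee_pos: [0.4842, 0.2876, 0.1886]
ee_rot: [-0.007, -0.053, 0.999, -0.004]
force: [-0.6, -1.8, -0.7]
finger_gap: 0.0513
```

```bash
python3 st.py
python3 - <<'E'
from h import *
im,d,P,T,f,p=cam('wrist'); save(im,'w4.png',1)
m=np.isfinite(P).all(-1)&(P[...,2]>.074)&(P[...,2]<.0815)&(abs(P[...,0]-.49)<.06)&(abs(P[...,1]-.293)<.03)
print(m.sum(),cv2.minAreaRect((P[m][:,:2]*1000).astype(np.float32)))
E
```

```text
11.1 [0.4842 0.2876 0.1886] F [-0.6 -1.8 -0.7] M [-0.04  0.06 -0.01] 0.051281332188868746 [ 0.239  0.522 -1.061  1.82   0.502  1.119  0.676] toolx deg -173.8894723568036 tilt [-0.013 -0.009 -1.   ]
2029 ((487.4813232421875, 293.4511413574219), (49.810447692871094, 23.617631912231445), 5.903125286102295)
```

View pics/w4.png

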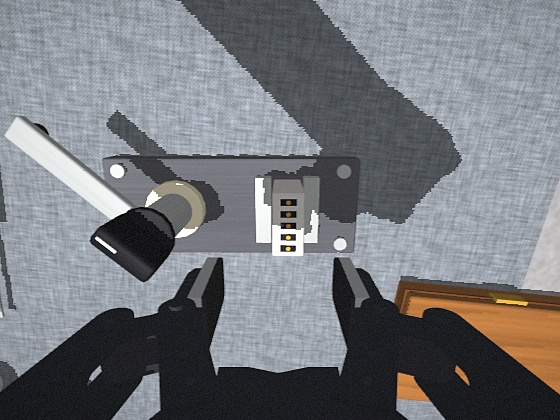

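The block is at (288,225), between the jaw lines, and the clamp arm is well clear. The arm is still settling.

Request:
drive_tool --motion '[[[0,0,0,0,0,0,0.6],[0,0,0,0,0,0,0.6],[0,0,0,0,0,0,0.6],[0,0,-0.02,0,0,0,0.6],[0,0,-0.05,0,0,0,0.6],[0,0,-0.06,0,0,0,0.6],[0,0,-0.06,0,0,0,0.6],[0,0,-0.06,0,0,0,0.6]]]'

```text
clock: 11.95
ee_pos: [0.4893, 0.2928, 0.1375]
ee_rot: [0.001, -0.053, 0.999, 0.001]
force: [0.2, 0.8, 0.6]
finger_gap: 0.0511
```

```bash
python3 st.py
```

```text
11.95 [0.4893 0.2928 0.1375] F [0.2 0.8 0.6] M [ 0.03  0.02 -0.02] 0.051092538142313154 [ 0.189  0.587 -1.006  1.852  0.578  1.027  0.621] toolx deg -173.9101000908261 tilt [ 0.001  0.001 -1.   ]
```

Request:
drive_tool --motion '[[[0,0.001,-0.02,0,0,0,0.6],[0,0.001,-0.04,0,0,0,0.6],[0,0.001,-0.055,0,0,0,0.6],[0,0.001,-0.07,0,0,0,0.6],[0,0.001,-0.075,0,0,0,0.6],[0,0.001,-0.075,0,0,0,0.6],[0,0.001,-0.075,0,0,0,0.6]]]'

```text
clock: 12.65
ee_pos: [0.4888, 0.2937, 0.0615]
ee_rot: [0.0, -0.053, 0.999, 0.0]
force: [0.3, -0.6, 0.5]
finger_gap: 0.0513
```

Request:
drive_tool --motion '[[[0,0,0,0,0,0,0.2],[0,0,0,0,0,0,0.2],[0,0,0,0,0,0,0.2],[0,0,0,0,0,0,0.2],[0,0,0,0,0,0,0.2],[0,0,0,0,0,0,0.2],[0,0,0,0,0,0,0.2]]]' --grip_force 40

```text
clock: 13.35
ee_pos: [0.4893, 0.2938, 0.0622]
ee_rot: [0.001, -0.053, 0.999, 0.0]
force: [-0.3, -0.5, 6.1]
finger_gap: 0.0238
```

```bash
python3 st.py
```

```text
13.35 [0.4893 0.2938 0.0622] F [-0.3 -0.5  6.1] M [-0.07  0.07 -0.01] 0.0238059674603514 [ 0.116  0.685 -0.915  1.886  0.684  0.917  0.546] toolx deg -173.9067571440503 tilt [ 0.001  0.001 -1.   ]
```

Request:
drive_tool --motion '[[[0,0,0,0,0,0,0],[0,0,0,0,0,0,0],[0,0,0.005,0,0,0,0],[0,0,0.01,0,0,0,0],[0,0,0.02,0,0,0,0],[0,0,0.035,0,0,0,0],[0,0,0.055,0,0,0,0],[0,0,0.08,0,0,0,0],[0,0,0.11,0,0,0,0],[0,0,0.14,0,0,0,0],[0,0,0.16,0,0,0,0],[0,0,0.16,0,0,0,0]]]' --grip_force 40

```text
clock: 14.55
ee_pos: [0.4905, 0.2953, 0.2263]
ee_rot: [0.004, -0.053, 0.999, 0.002]
force: [0.6, -0.4, -1.3]
finger_gap: 0.0236
```

```bash
python3 st.py
```

```text
14.55 [0.4905 0.2953 0.2263] F [ 0.6 -0.4 -1.3] M [ 0.04  0.03 -0.04] 0.023624452729979074 [ 0.26   0.484 -1.095  1.782  0.471  1.159  0.697] toolx deg -173.9035105024876 tilt [ 0.008  0.004 -1.   ]
```

Holding the block: gap 23.6 mm, 1.3 N weight. I carry it towards the tray's −y side.

Request:
drive_tool --motion '[[[0,-0.01,0,0,0,0,0],[0,-0.025,0,0,0,0,0],[0,-0.05,0,0,0,0,0],[0,-0.08,0,0,0,0,0],[0,-0.11,0,0,0,0,0],[0,-0.14,0,0,0,0,0],[0,-0.17,0,0,0,0,0],[0,-0.2,0,0,0,0,0],[0,-0.23,0,0,0,0,0],[0,-0.26,0,0,0,0,0],[0,-0.29,0,0,0,0,0],[-0.002,-0.32,0,0,0,-0.01,0]]]'

```text
clock: 15.75
ee_pos: [0.4848, -0.0292, 0.2196]
ee_rot: [-0.002, -0.048, 0.999, -0.0]
force: [-0.3, 0.9, -0.6]
finger_gap: 0.0235
```

Request:
drive_tool --motion '[[[0,-0.03,0,0,0,-0.01,0],[0,-0.06,0,0,0,-0.02,0],[-0.002,-0.09,0,0,0,-0.025,0],[-0.004,-0.12,0,0,0,-0.025,0],[-0.006,-0.15,0,0,0,-0.025,0],[-0.007,-0.18,0,0,0,-0.025,0],[-0.007,-0.21,0,0,0,-0.025,0],[-0.007,-0.235,0,0,0,-0.025,0],[-0.007,-0.25,0,0,0,-0.025,0],[-0.007,-0.257,0,0,0,-0.025,0],[-0.007,-0.257,0,0,0,-0.025,0],[-0.007,-0.257,0,0,0,-0.025,0]]]'

```text
clock: 16.95
ee_pos: [0.4797, -0.282, 0.221]
ee_rot: [-0.0, -0.037, 0.999, 0.001]
force: [-0.1, 0.9, -1.5]
finger_gap: 0.0234
```

```bash
python3 st.py
python3 - <<'E'
from h import *
im,d,P,T,f,p=cam('wrist'); a=im
for nm,(P,z0,z1,cy,ry) in dict(tested=(P,.055,.07,-.22,.04)).items():
    m=np.isfinite(P).all(-1)&(P[...,2]>z0)&(P[...,2]<z1)&(abs(P[...,0]-.47)<.07)&(abs(P[...,1]-cy)<ry)
    print(nm,m.sum(),cv2.minAreaRect((P[m][:,:2]*1000).astype(np.float32)) if m.sum()>9 else '')
m=np.isfinite(P).all(-1)&(P[...,2]>.018)&(P[...,2]<.03)&(abs(P[...,0]-.475)<.07)&(abs(P[...,1]+.22)<.15)
print('rim',m.sum(),cv2.minAreaRect((P[m][:,:2]*1000).astype(np.float32)))
im,d,P,T,f,p=cam('side')
save(np.hstack([a,im]),'both5.png',.7)
E
```

```text
16.95 [ 0.4797 -0.282   0.221 ] F [-0.1  0.9 -1.5] M [ 0.01 -0.03  0.02] 0.023427999020399645 [ 1.308  0.428 -1.032  1.819  0.405  1.127  1.781] toolx deg -175.79758271990443 tilt [-0.001  0.001 -1.   ]
tested 1630 ((463.79913330078125, -219.55137634277344), (24.088348388671875, 50.04098129272461), 89.39836120605469)
rim 4083 ((473.95166015625, -220.86607360839844), (100.04312133789062, 250.19387817382812), 4.062670707702637)
```

View pics/both5.png

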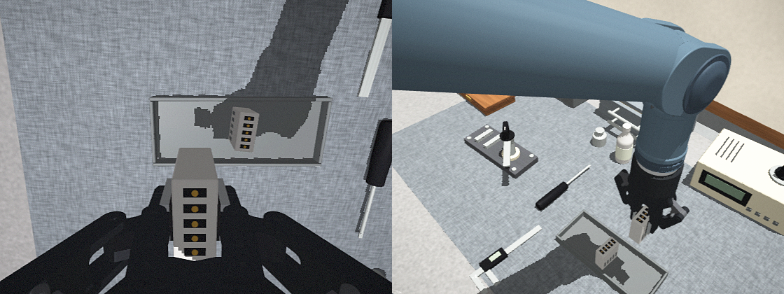

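The block hangs upright over the free side of the tray, and the tested block is untouched. I lower with a 6 mm extra shift away from the tested block.

Request:
drive_tool --motion '[[[0,-0.003,-0.02,0,0,0,0],[0,-0.006,-0.045,0,0,0,0],[0,-0.006,-0.07,0,0,0,0],[0,-0.006,-0.095,0,0,0,0],[0,-0.006,-0.12,0,0,0,0],[0,-0.006,-0.14,0,0,0,0],[0,-0.006,-0.155,0,0,0,0],[0,-0.006,-0.165,0,0,0,0],[0,-0.006,-0.17,0,0,0,0],[0,-0.006,-0.17,0,0,0,0],[0,-0.006,-0.17,0,0,0,0]]]'

```text
clock: 18.15
ee_pos: [0.4805, -0.2901, 0.0521]
ee_rot: [0.001, -0.036, 0.999, -0.0]
force: [0.3, -0.4, -1.9]
finger_gap: 0.0237
```

```bash
python3 st.py
```

```text
18.15 [ 0.4805 -0.2901  0.0521] F [ 0.3 -0.4 -1.9] M [ 0.   -0.01 -0.03] 0.02369577429978675 [ 1.157  0.655 -0.846  1.913  0.642  0.866  1.618] toolx deg -175.916386490597 tilt [ 0.001 -0.001 -1.   ]
```

Request:
drive_tool --motion '[[[0,0,-0.001,0,0,0,0],[0,0,-0.002,0,0,0,0],[0,0,-0.002,0,0,0,0]]]'

```text
clock: 18.45
ee_pos: [0.4798, -0.29, 0.0495]
ee_rot: [0.0, -0.036, 0.999, -0.0]
force: [0.7, 0.5, -1.5]
finger_gap: 0.0236
```

```bash
python3 st.py
```

```text
18.45 [ 0.4798 -0.29    0.0495] F [ 0.7  0.5 -1.5] M [-0.01  0.03 -0.02] 0.02359138236832531 [ 1.155  0.658 -0.843  1.915  0.645  0.863  1.616] toolx deg -175.92976933603805 tilt [ 0. -0. -1.]
```

Request:
drive_tool --motion '[[[0,0,-0.001,0,0,0,0],[0,0,-0.002,0,0,0,0],[0,0,-0.002,0,0,0,0]]]'

```text
clock: 18.75
ee_pos: [0.4798, -0.2899, 0.0473]
ee_rot: [0.0, -0.036, 0.999, -0.0]
force: [-0.7, -0.3, -2.3]
finger_gap: 0.0234
```

Request:
drive_tool --motion '[[[0,0,-0.001,0,0,0,0],[0,0,-0.001,0,0,0,0]]]'

```text
clock: 18.95
ee_pos: [0.4798, -0.2898, 0.0472]
ee_rot: [-0.0, -0.036, 0.999, -0.0]
force: [-2.6, 1.6, 5.7]
finger_gap: 0.0236
```

Contact at z = 0.0472, 5.7 N upward, as predicted. I release gently to partial opening, then rise.

Request:
drive_tool --motion '[[[0,0,0,0,0,0,0.26],[0,0,0,0,0,0,0.32],[0,0,0,0,0,0,0.4],[0,0,0,0,0,0,0.45],[0,0,0,0,0,0,0.45],[0,0,0,0,0,0,0.45]]]'

```text
clock: 19.55
ee_pos: [0.4797, -0.2898, 0.0462]
ee_rot: [-0.0, -0.036, 0.999, 0.0]
force: [-0.9, -0.2, 0.4]
finger_gap: 0.0384
```

Request:
drive_tool --motion '[[[0,0,0.01,0,0,0,0.45],[0,0,0.03,0,0,0,0.45],[0,0,0.06,0,0,0,0.45],[0,0,0.1,0,0,0,0.45],[0,0,0.14,0,0,0,0.45],[0,0,0.18,0,0,0,0.45],[0,0,0.2,0,0,0,0.45],[0,0,0.2,0,0,0,0.45]]]'

```text
clock: 20.35
ee_pos: [0.4827, -0.2902, 0.252]
ee_rot: [0.004, -0.036, 0.999, -0.003]
force: [0.4, -0.7, 0.8]
finger_gap: 0.0386
```

```bash
python3 st.py
python3 - <<'E'
from h import *
ims=[]
for n in ('wrist','side','top'):
    im,d,P,T,f,p=cam(n); ims.append(im)
    for nm,(z0,z1,cx,rx,cy,ry) in dict(tested=(.05,.075,.47,.06,-.22,.03),block=(.05,.075,.48,.06,-.288,.03),rim=(.018,.03,.475,.07,-.22,.15),arm=(.091,.0955,.48,.09,.17,.12),bar=(.127,.134,.5,.04,.194,.04)).items():
        m=np.isfinite(P).all(-1)&(P[...,2]>z0)&(P[...,2]<z1)&(abs(P[...,0]-cx)<rx)&(abs(P[...,1]-cy)<ry)
        if m.sum()>20: print(n,nm,m.sum(),np.array(sum(map(lambda t:list(t) if isinstance(t,tuple) else [t],cv2.minAreaRect((P[m][:,:2]*1000).astype(np.float32))),[])).round(1),'z',np.median(P[m][:,2]).round(4))
save(np.hstack(ims[1:]),'both6.png',.7)
E
```

```text
20.35 [ 0.4827 -0.2902  0.252 ] F [ 0.4 -0.7  0.8] M [ 0.03 -0.06  0.  ] 0.03864812542085656 [ 1.334  0.401 -1.052  1.78   0.38   1.172  1.81 ] toolx deg -175.87546844874717 tilt [ 0.008 -0.006 -1.   ]
wrist tested 1438 [ 464.1 -219.6   24.3   50.7   89.5] z 0.0631
wrist block 1266 [ 478.  -291.4   49.7   23.9    3.6] z 0.0632
wrist rim 3636 [ 474.1 -220.6  100.2  250.5    4. ] z 0.0247
side tested 580 [ 465.3 -219.5   25.    50.8   89.7] z 0.0624
side block 617 [ 479.4 -291.3   50.5   24.3    4.1] z 0.0625
side rim 1740 [ 475.4 -220.3  101.6  251.     4. ] z 0.0238
side arm 343 [466.5 151.  109.   34.5  47.2] z 0.0931
side bar 115 [501.7 193.6  45.3  13.2  54.7] z 0.1308
top tested 278 [ 467.  -217.9   24.7   48.8   88.4] z 0.0637
top block 285 [ 481.1 -289.6   49.7   25.     4.5] z 0.0638
top rim 744 [ 476.8 -219.6  100.1  250.6    4. ] z 0.0252
top arm 304 [469.5 158.2 118.8  38.7  47.6] z 0.0936
top bar 134 [502.9 194.8  41.8  13.8  53.1] z 0.1314
```

View pics/both6.png

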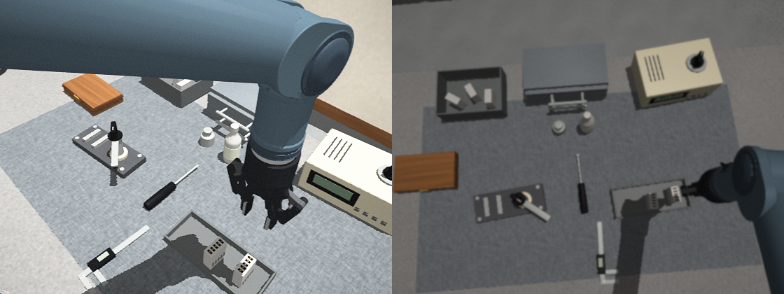

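Both blocks stand upright in the tray: ours at (0.480, −0.291), tops at 63 mm, and the tested block unmoved. The clamp is still at its stop, and the driver, bottle and weight are in place. Handing in.

Request:
drive_tool --motion '[[[0,0,0,0,0,0,0.45],[0,0,0,0,0,0,0.45],[0,0,0,0,0,0,0.45]]]'

```text
clock: 20.8
ee_pos: [0.4792, -0.2895, 0.2452]
ee_rot: [-0.001, -0.036, 0.999, 0.001]
force: [0.0, 0.0, 1.1]
finger_gap: 0.0385
```

```bash
python3 -c "
from station import ctrl
print(ctrl.job_done(), ctrl.state()['clock'])"
```

```text
the job is handed in; nothing more can be done
the job is handed in; nothing more can be done
```

I turned the clamp knob anticlockwise to its end stop, then lifted the block out and set it down upright in the tray. I handed the job in at about 21 s; no verdict is reported.

- **Clamp:** the knob turned about 146°. At the stop the wrist moment rose to about 1.25 N m. After I released it, the steel arm measured about 233.9°, against 233.5° expected for the stop. It read about the same at the last check, to within about 1° from the knob bar.
- **Block:** it stands upright on the tray floor, top at about 63 mm, square with the tray and about 72 mm centre to centre from the tested block. I lowered it until it touched the floor at about 6 N before letting go.
- **Other things:** the tested block measured within about 0.5 mm of where it was before. The screwdriver, bottle and weight looked unmoved in the last pictures, but I did not measure them again. The gripper was clear above the tray when I handed in.
- **Disagreements:** the cameras differ by up to about 3 mm on absolute positions, which is close to their stated accuracy and did not affect the result. No check failed.

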